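# Gauge an angled drilling guide and hold the rod up for reading

## Robot

A 6-joint arm with a two-finger parallel gripper is mounted at the origin on the work surface. World frame = base frame: x ahead of the robot, y to its left, z up, the work surface at z = 0. Lengths are in mm, angles in rad, forces in N, time in s.
With the tool pointing down it reaches from about 300 to 825 mm from the base axis. Payload 5.4 kg.
Tool frame: the origin (TCP) lies on the centre line of the jaws, within the pads' length; the fingertips stand 17 mm ahead of it and the grasp point (between the pads) lies 2 mm behind it; z points along the fingers, y is the direction in which the jaws open and shut (so a half turn about z gives the same grasp; the last joint's range is limited). The gripper opens to 92 mm and grips with 3 to 60 N. Pads are 20 mm wide; open, the fingers measure 128 mm over their backs; the gripper's body (75 mm by 189 mm) begins 69 mm behind the grasp point.
Start: joints at [0.899, 0.158, 1.597, -0, 1.386, -0.21], TCP at [256.204, 514.748, 231.601] pointing down, gripper open.
Joint ranges: [-2.91, 2.91], [-0.94, 2.29], [0.18, 2.7], [-1.29, 4.43], [0.17, 2.64], [-3, 3]. Speed limits (rad/s): [2.57, 2.57, 3.14, 3.14, 3.14, 3.14].

## Interface

Orientations are given as a unit quaternion [w, x, y, z].
In Python, from station import state, get_image, camera_params, arm gives the robot as it stands.
- The arm moves only by the tool arm_command, never from a script. Its arguments are lists of equal length, an entry for each row: "grip": the finger opening in m, from 0 to 0.0919; "travel": the shift along the tool's x, y, z in m, a list of three; "turn": the turn, a rotation vector about the tool's x, y, z in degrees, a list of three. A call has 1 to 20 rows; each row is the pose to reach, as a shift and turn from the pose commanded when the call began, along the tool's axes at that moment; what a row does not reach only later rows make up. A row lasts 1/10 s, in which the tool goes at most 50 mm and 8.59 degrees, less where a joint would pass 70% of its speed; a pose out of reach is approached as far as the arm can. A call with a gripper value outside its range is refused whole. The fingers move at their own pace and stop on an object; "squeeze" is the grip in N (left out, the last holds). Time passes only in rows, so rows that repeat a pose let the fingers close. It gives the time, the measured TCP pose, the force and the opening at its end, in the units of the state.
- state(): the state, without advancing time (a new reading comes with each control period).
- get_image(name): name is "side" or "top" or "wrist"; returns (picture, depth): 480x640x3 uint8, red, green, blue; 480x640 float32, mm along the optical axis (not along the pixel's ray), 0 where there is no reading.
- camera_params(name): a dict with "camera_matrix" (3x3 intrinsics, pixels), "T" (4x4, takes a point from camera to world coordinates); the wrist camera has in their place "tool_from_camera" (4x4, takes a point from camera to tool coordinates, whose origin is the TCP and whose axes are the flange's). Camera axes: x right, y up, looking along -z (the intrinsics and any distortion apply to the point x, -y, -z); pixel columns grow to the right and rows downward; lengths in mm; the calibration is good to about 2 mm. A picture is of the moment at which its call begins: read the wrist's pose just before it. camera_params takes no time and is no camera call.
- arm.sign_off(): hands the job in, once; it reports no verdict.
The state is a dict: "t": time; "joints": joint angles; "joint_velocities": joint speeds; "joint_efforts": joint torques, N m; "position": TCP position; "tcp_rot": TCP orientation; "force": force on the tool from outside, world axes, zero at the start; "wrist_torque": the same for the moment, N m; "width": finger opening in mm.
Only numpy, scipy, OpenCV 4.12 (cv2) and the standard library are available. Lean on these libraries where they do the work, as an engineer would, in place of code of your own. Each camera call takes 0.05 s, during which the arm holds its last target.

## Task

Take the gauge rod with the collar from the plywood rack, slide it tip first into the sloping guide tube until its collar stops against the tube's mouth, then draw it right out again. Bring it to the magnifying lens and hold it level with its tip about 4 cm in front of the middle of the lens, on the robot's side, without touching the lens. Finish with the gripper still holding the rod there, clear of everything; leave the plain rod and the other things on the bench where they are.

Things in the scene. Friction and masses are not known exactly. Their poses are not given: they have to be found in the camera images.
- gauge_grip (a point): Gauge rod (straight, with a round collar; 165 mm long, 0.16 to 0.25 kg): point on its axis at which to grip its square steel handle (18 x 18 mm, from 30 mm on the tip side of this point to 50 mm behind it). x runs along the rod from tip to handle. Starts lying level in one of the rack's two slots, axis 55 mm above the bench, tip on the robot's side; balanced near this point.
- gauge_collar (a point): Point on the gauge rod's axis in the stop face of its steel collar (28 mm across, 12 mm thick), the face that looks to the tip; 55 mm from gauge_grip, 60 mm from the tip. Same axes as gauge_grip. Between collar and tip is a bare round shaft 10 mm across.
- gauge_tip (a point): Centre of the gauge rod's tip, 115 mm from gauge_grip; the last 10 mm taper from 10 to 4 mm across. Same axes as gauge_grip.
- plain_grip (a point): A look-alike to be left alone: the same rod and handle but without a collar, lying in the rack's other slot; the point and axes are as for gauge_grip.
- rack: Plywood rack fixed to the bench, 170 x 120 mm, origin on the bench under its centre. Its two slots lie along x at y = +-40 mm; handles at the +x end. Cross bars: front (x -60 mm) under the shafts, to 58 mm high; rear (x +75 mm, 14 mm wide) under the handles' ends, to 56 mm high; between them a base 8 mm high, handles free all round (gauge_grip at x +25 mm). Rods lift straight up.
- tube: Steel guide tube fixed in a wooden drilling jig: 32 mm outside, straight bore 14 mm, 75 mm long, open at both ends. Origin: centre of its mouth, 100 mm above the bench. z runs along the bore, outwards from the mouth, sloping 30 degrees above level; the mouth looks up and away from the robot. The rod goes in along -z.
- jig: Wooden drilling jig that carries the tube, fixed to the bench: origin on the bench, 20 mm behind the point below the tube's mouth; x is the level direction in which the mouth looks. Base from x = -95 to +55 mm, 45 mm to either side; the tube's mouth (114 mm) is its highest part.
- magnifier: Magnifying lens upright on a round foot, fixed to the bench; origin on the bench. The lens (92 mm across its rim, 8 mm thick) is centred 50 mm along x from the origin and 120 mm above the bench, its faces square to x, and faces the robot's side (-x). Foot 90 mm across, 14 mm high, centred at x = 60 mm.
- reading (a point): The reading point: 40 mm in front of (on the robot's side of) the middle of the magnifying lens, 120 mm above the bench. Its x axis points square at the lens, y lies level along the lens. The gauge rod can lie along y, handle to either side.
- tape: Bystander, loose: roll of paper tape lying flat, 90 mm across, 25 mm high; origin under its centre.
- sander: Bystander, loose: cork sanding block 90 x 55 x 29 mm; origin under its centre.
- glue: Bystander, loose: white glue bottle, 56 mm across, 130 mm high; origin under its centre.
- brushes: Bystander, loose: steel can 72 mm across with brushes standing in it, 210 mm high in all; origin under its centre.
- offcut: Bystander, loose: strip of light wood 130 x 35 x 22 mm; origin under its centre.
- carton: Bystander, loose: small cardboard carton 100 x 80 x 70 mm; origin under its centre.
- gauge: The whole gauge rod; origin at gauge_collar, same axes.
- table: The bench, top at height 0.
- plain: The whole plain rod without collar; its origin is 55 mm from plain_grip towards its tip.
Not all that is in view belongs to the job. Leave any green or red look-alike of the gauge alone.

How it is judged (in metres and radians):
On the way, in this order (a step that is already met when the one before it is completed fails the run):
1. the gripper holds the gauge rod in the guide tube with its collar stopped against the mouth (within 2 mm) (z of gauge_collar in the frame of tube between -0.004 and 0.002 m and x of gauge_collar in the frame of tube between -0.005 and 0.005 m and y of gauge_collar in the frame of tube between -0.005 and 0.005 m and angle between the x axis of gauge_collar and the z axis of tube, either way round below 0.12 rad and contact force between the fingers and gauge above 1 N), for 0.1 s.
2. the gauge rod, still held, is drawn right out of the tube (distance between gauge_tip and tube above 0.01 m and z of gauge_tip in the frame of tube above 0.005 m and contact force between the fingers and gauge above 1 N), for 0.1 s.
At the end, for the whole second after the job is handed in: The gripper holds the gauge rod at rest, its tip within 20 mm of the reading point (40 mm in front of the lens's middle) and the rod within 5 degrees of level; the rod touches neither lens, jig, rack, bench, plain rod nor bystanders (distance between gauge_tip and reading below 0.02 m and angle between gauge_collar's own x axis and vertical between 1.4835 and 1.658 rad and contact force between the fingers and gauge above 1 N and linear speed of gauge below 0.03 m/s and contact force between gauge and magnifier below 0.1 N and contact force between gauge and jig below 0.1 N and contact force between gauge and rack below 0.1 N and contact force between gauge and table below 0.1 N and contact force between gauge and plain below 0.1 N and contact force between gauge and tape below 0.1 N and contact force between gauge and sander below 0.1 N and contact force between gauge and glue below 0.1 N and contact force between gauge and brushes below 0.1 N and contact force between gauge and offcut below 0.1 N and contact force between gauge and carton below 0.1 N); the arm keeps its last pose, push and grip.
It fails at once if the plain rod or a bystander is moved more than 3 cm (distance of any of tape, sander, glue, brushes, offcut, carton, plain from where it was at the start of the episode above 0.03 m).
It fails at once if the magnifier is touched with more than 2 N (contact force between magnifier and anything else above 2 N).
It also fails if it takes over 64 s, if anything falls off the work surface, if the arm or the gripper's body presses on something with over 40 N, if the wrist force passes 120 N, or if a joint passes its speed limit or range.

## Working session

There is one attempt and no reset: what is moved stays moved. The work goes in short steps, Python scripts to look and compute and a tool call to move; the robot and the scene stay as the last step left them, time stands still between calls to the robot, and variables do not carry over. Pictures are saved under pics/ and viewed, and the job is handed in when it is done.

Besides the shell and the picture viewer there is one more tool, called by a JSON object that holds its "method" and its "body". arm_command: Moves the arm, as the interface text tells. Its arguments: {"type":"object","properties":{"grip":{"type":"array","items":{"type":"number"}},"travel":{"type":"array","items":{"type":"array","items":{"type":"number"}}},"turn":{"type":"array","items":{"type":"array","items":{"type":"number"}}},"squeeze":{"type":"number"}},"required":["grip","travel","turn"]}

```bash
ls; mkdir -p pics
python3 - <<'E'
from station import state,get_image,camera_params,arm
import cv2,numpy as np
print(state())
for n in ["side","top","wrist"]:
    p,d=get_image(n); cv2.imwrite(f"pics/{n}0.png",p[:,:,::-1]); np.save(f"pics/{n}0.npy",d); np.save(f"pics/{n}0rgb.npy",p)
    print(n,camera_params(n))
E
```

```text
pics
{'t': 0.0, 'joints': array([ 8.98896958e-01,  1.59075767e-01,  1.59819910e+00, -6.32079673e-06,
        1.38622372e+00, -2.10136819e-01]), 'joint_velocities': array([ 1.78838483e-03,  2.34845697e-04,  5.07909841e-04,  2.30851855e-04,
       -3.22307145e-04, -9.63918976e-05]), 'joint_efforts': array([-1.08690037e-03, -3.85571837e+01, -3.22111058e+01,  7.02755945e-02,
        3.79202224e-02, -1.34106999e-04]), 'position': array([255.83987919, 514.28495619, 230.62049378]), 'tcp_rot': array([-4.03974233e-04,  2.28834831e-01,  9.73464798e-01, -8.63109301e-04]), 'force': array([ 0.21228195, -0.26985461, -0.22098595]), 'wrist_torque': array([-4.78616398e-05, -1.39453581e-02, -5.91788304e-02]), 'width': 91.86433403020573}
side {'camera_matrix': array([[601.32634105,   0.        , 317.3444798 ],
       [  0.        , 601.32634105, 236.80067254],
       [  0.        ,   0.        ,   1.        ]]), 'T': array([[ 4.60525782e-01,  5.53783859e-01, -6.93714237e-01,
        -5.00903111e+02],
       [-8.87626941e-01,  2.92471302e-01, -3.55779356e-01,
        -5.24256007e+02],
       [ 5.8666410
[... 518 characters left out ...]
6890102e-02,  7.94765494e-02,  9.96768200e-01,
         1.54013475e+03],
       [ 0.00000000e+00,  0.00000000e+00,  0.00000000e+00,
         1.00000000e+00]])}
wrist {'camera_matrix': array([[425.42925541,   0.        , 320.51236696],
       [  0.        , 425.42925541, 239.77119757],
       [  0.        ,   0.        ,   1.        ]]), 'tool_from_camera': array([[ 5.68552251e-04,  9.61570263e-01,  2.74558383e-01,
         7.71519584e+01],
       [ 9.99999190e-01, -2.33985314e-04, -1.25131299e-03,
        -2.15613577e-03],
       [-1.13898273e-03,  2.74558872e-01, -9.61569617e-01,
        -1.52599186e+02],
       [ 0.00000000e+00,  0.00000000e+00,  0.00000000e+00,
         1.00000000e+00]])}
```

View pics/top0.png

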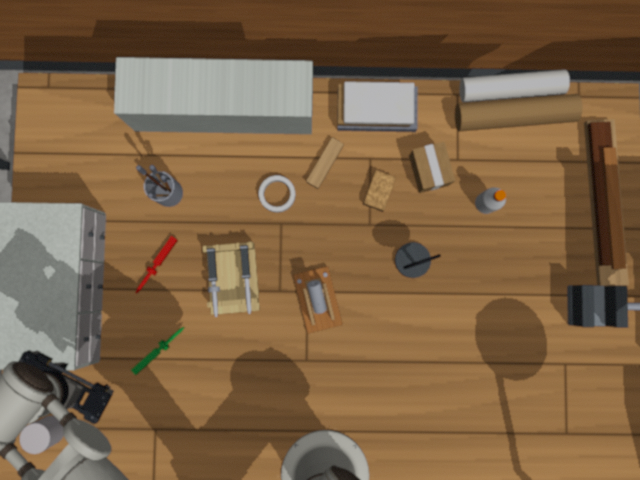

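View pics/side0.png

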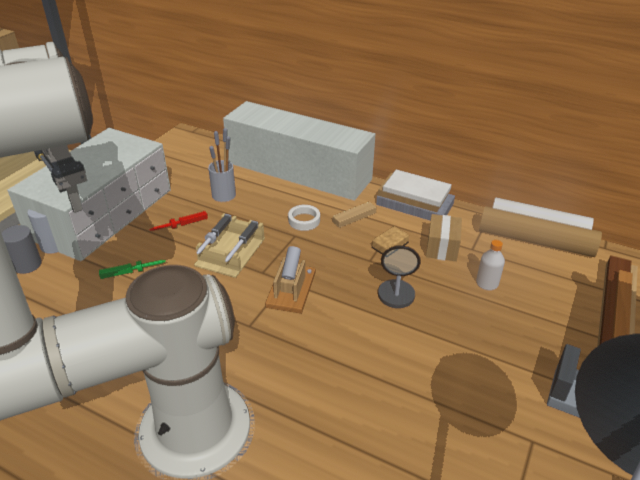

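View pics/wrist0.png

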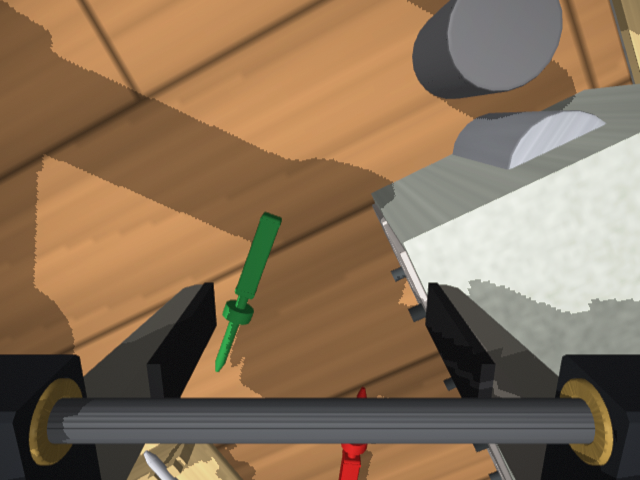

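The top view shows the rack at about (232,278) with two steel rods, left (213,280) and right (247,278). A red look-alike is at (157,262) and a green one at (158,350). The jig is at (318,300) and the lens at (412,260). I'll enlarge the rack.

Run:
```python
import cv2,numpy as np
a=cv2.imread("pics/top0.png")[230:340,190:355]; b=cv2.imread("pics/side0.png")[200:320,180:330]
a=cv2.resize(a,(660,440),interpolation=cv2.INTER_CUBIC)
b=cv2.resize(b,(750,600),interpolation=cv2.INTER_CUBIC)
cv2.imwrite("pics/ctop.png",a);cv2.imwrite("pics/cside.png",b)
```

```text
(no output)
```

View pics/ctop.png

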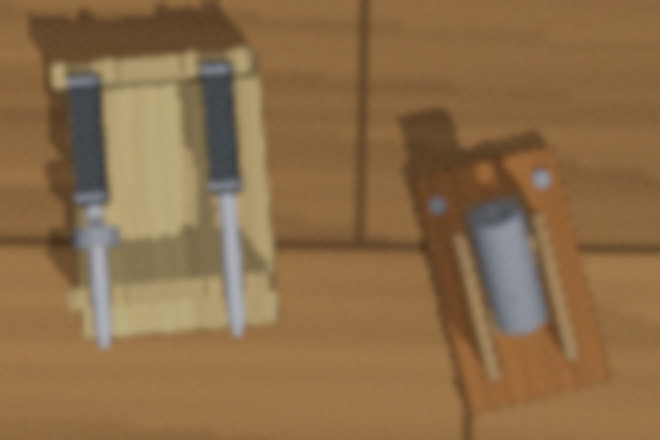

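View pics/cside.png

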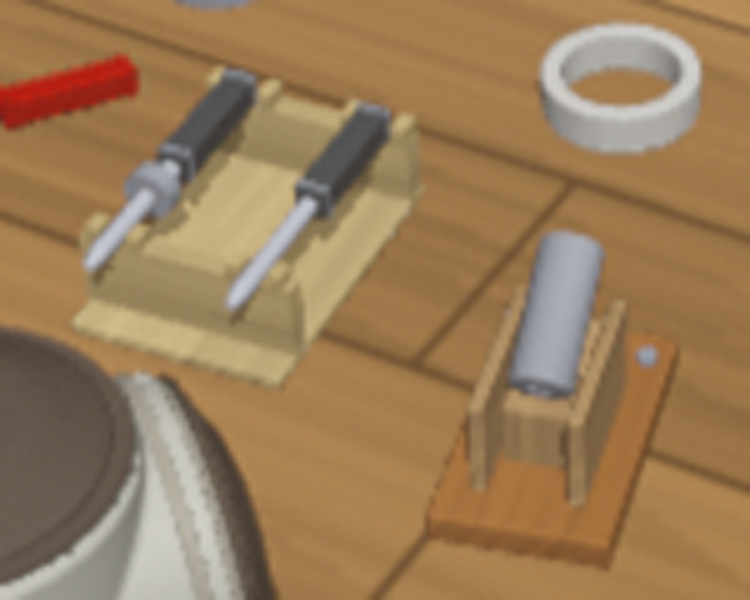

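Two steel rods lie in the rack. The left one, at top (213,280), has a round collar at crop (97,237). The right one, at (247,278), is bare. So the left one is the gauge, and the red and green look-alikes stay put. Next I'll find coarse poses from top-camera depth.

```bash
cat > h.py <<'E'
import numpy as np,cv2
from scipy.spatial.transform import Rotation as R
from station import state,get_image,camera_params,arm
def Ttool():
    s=state(); q=s['tcp_rot']; T=np.eye(4); T[:3,:3]=R.from_quat(q,scalar_first=True).as_matrix(); T[:3,3]=s['position']; return T
def Tcam(name,Tt=None):
    c=camera_params(name)
    return (c['camera_matrix'], c['T'] if name!='wrist' else (Ttool() if Tt is None else Tt)@c['tool_from_camera'])
def cloud(K,T,d):
    v,u=np.mgrid[:d.shape[0],:d.shape[1]]
    p=np.stack([(u-K[0,2])/K[0,0]*d,-(v-K[1,2])/K[1,1]*d,-d],-1)
    return p@T[:3,:3].T+T[:3,3]
def proj(K,T,P):
    p=(np.atleast_2d(P)-T[:3,3])@T[:3,:3]
    z=-p[:,2]; return np.stack([K[0,0]*p[:,0]/z+K[0,2],-K[1,1]*p[:,1]/z+K[1,2]],1)
def ray_z(K,T,uv,z):
    uv=np.atleast_2d(uv).astype(float)
    r=np.stack([(uv[:,0]-K[0,2])/K[0,0],-(uv[:,1]-K[1,2])/K[1,1],-np.ones(len(uv))],1)@T[:3,:3].T
    s=(z-T[2,3])/r[:,2]; return T[:3,3]+r*s[:,None]
E
python3 - <<'E'
from h import *
d=np.load("pics/top0.npy");K,T=Tcam("top");C=cloud(K,T,d)
def pt(n,u,v): print(n,(u,v),C[int(v),int(u)].round(1), end=' ')
c=lambda x,y:(190+x/4,230+y/4)
for n,p,z in [("handle end",c(84,78),64),("grip?",c(90,160),64),("handle front",c(92,195),64),("collar",c(97,238),69),("tip",c(104,346),55),("plainend",c(215,68),64),("plaintip",c(238,333),55),("mouth",c(498,212),100),("tubeback",c(522,325),70)]:
    pt(n,*p); print(ray_z(K,T,p,z).round(1))
m=(C[:,:,2]>90)&(C[:,:,2]<240)
for n,(u0,u1,v0,v1) in dict(lens=(385,450,230,285),brush=(120,190,125,215),glue=(470,515,180,220),carton=(405,460,135,200),tape=(250,300,170,215),tube=(300,340,260,330)).items():
    q=C[v0:v1,u0:u1].reshape(-1,3); h=q[:,2]>12; print(n,q[h].min(0).round(),q[h].max(0).round(),np.median(q[h],0).round())
q=C[230:285,385:450].reshape(-1,3);q=q[q[:,2]>80];print(len(q));
print(q[::max(1,len(q)//25)].round(0))
q=C[260:330,300:340].reshape(-1,3);q=q[(q[:,2]>80)];print(q[::max(1,len(q)//25)].round(0))
E
```

```text
handle end (211.0, 249.5) [540.9 280.6  62.7] [[539.6 280.3  64. ]]
grip? (212.5, 270.0) [490.4 276.6  63.7] [[490.4 275.4  64. ]]
handle front (213.0, 278.75) [471.3 273.8  63.4] [[469.5 273.6  64. ]]
collar (214.25, 289.5) [445.1 269.3  71.5] [[443.9 269.1  69. ]]
tip (216.0, 316.5) [380.7 265.4  55.9] [[379.5 265.5  55. ]]
plainend (243.75, 247.0) [546.5 203.3  67.4] [[546.8 201.9  64. ]]
plaintip (249.5, 313.25) [388.9 186.6  55.6] [[388.3 185.5  55. ]]
mouth (314.5, 283.0) [462.2  31.6  96.6] [[462.2  30.5 100. ]]
tubeback (320.5, 311.25) [396.6  16.6  78.8] [[395.7  15.3  70. ]]
lens [ 443. -256.   12.] [ 569.   26. 1540.] [ 521. -211.   16.]
brush [443.  26.  12.] [ 845.  496. 1540.] [699. 398.  65.]
glue [ 443. -425.   12.] [ 699.   26. 1540.] [ 665. -387.   88.]
carton [ 443. -306.   12.] [ 811.   26. 1540.] [ 748. -250.   69.]
tape [443.  26.  12.] [ 730.  172. 1540.] [683. 128.  24.]
tube [350. -31.  12.] [ 506.   67. 1540.] [422.  22.  21.]
161
[[ 443.   26. 1540.]
 [ 443.   26. 1540.]
 [ 529. -246.  153.]
 [ 526. -239.  156.]
 [ 527. -255.  143.]
 [ 524. -235.  155.]
 [ 
[... 285 characters left out ...]
161.]
 [ 506. -179.  134.]
 [ 505. -189.  156.]
 [ 504. -175.  126.]
 [ 503. -186.  146.]
 [ 501. -176.  137.]
 [ 499. -174.  119.]
 [ 443.   26. 1540.]]
[[ 443.   26. 1540.]
 [ 467.   25.   99.]
 [ 462.   43.   96.]
 [ 460.   41.   93.]
 [ 457.   38.  108.]
 [ 455.   38.  110.]
 [ 453.   34.  112.]
 [ 450.   31.  116.]
 [ 448.   29.  110.]
 [ 446.   27.  115.]
 [ 444.   22.  106.]
 [ 441.   17.   94.]
 [ 439.   15.   91.]
 [ 437.   12.   86.]
 [ 432.   38.   93.]
 [ 429.   36.   96.]
 [ 427.   31.   97.]
 [ 425.   26.   97.]
 [ 423.   22.   96.]
 [ 420.   17.   94.]
 [ 418.   10.   81.]
 [ 413.   31.   83.]
 [ 411.   26.   89.]
 [ 408.   17.   82.]
 [ 404.   24.   81.]
 [ 443.   26. 1540.]]
```

```bash
cat >> h.py <<'E'
def delta(pos,Rt,T=None):
    T=Ttool() if T is None else T
    tr=T[:3,:3].T@(np.array(pos)-T[:3,3])/1000
    rv=R.from_matrix(T[:3,:3].T@Rt).as_rotvec(degrees=True)
    print("travel",tr.round(4),"turn",rv.round(2)); return tr,rv
def toolR(xaxis,zaxis):
    x=np.array(xaxis,float);z=np.array(zaxis,float);z/=np.linalg.norm(z);x-=z*(x@z);x/=np.linalg.norm(x)
    return np.stack([x,np.cross(z,x),z],1)
def yaw(d): return np.array([np.cos(np.radians(d)),np.sin(np.radians(d)),0])
E
python3 - <<'E'
from h import *
delta([484,275,220],toolR(yaw(185.2),[0,0,-1]))
E
```

```text
travel [-0.3109 -0.1127  0.0109] turn [ -0.07  -0.04 -31.66]
```

{"method": "arm_command", "body": {"grip": [0.05, 0.05, 0.05, 0.05, 0.05, 0.05, 0.05, 0.05, 0.05, 0.05, 0.05], "travel": [[-0.311, -0.1125, 0.011], [-0.311, -0.1125, 0.011], [-0.311, -0.1125, 0.011], [-0.311, -0.1125, 0.011], [-0.311, -0.1125, 0.011], [-0.311, -0.1125, 0.011], [-0.311, -0.1125, 0.011], [-0.311, -0.1125, 0.011], [-0.311, -0.1125, 0.011], [-0.311, -0.1125, 0.011], [-0.311, -0.1125, 0.011]], "turn": [[0, 0, -31.7], [0, 0, -31.7], [0, 0, -31.7], [0, 0, -31.7], [0, 0, -31.7], [0, 0, -31.7], [0, 0, -31.7], [0, 0, -31.7], [0, 0, -31.7], [0, 0, -31.7], [0, 0, -31.7]]}}

```text
t: 1.25
position: [483.5, 276.6, 220.6]
tcp_rot: [-0.0, -0.047, 0.999, 0.0]
force: [0.3, -0.4, 0.1]
width: 49.8
```

Run:
```python
from h import *
T=Ttool();np.save("pics/w1T.npy",T);p,d=get_image("wrist");print(T.round(2), state()['joints'].round(2));cv2.imwrite("pics/w1.png",p[:,:,::-1]);np.save("pics/w1.npy",d)
```

```text
[[-1.0000e+00 -9.0000e-02 -0.0000e+00  4.8353e+02]
 [-9.0000e-02  1.0000e+00  0.0000e+00  2.7662e+02]
 [ 0.0000e+00  0.0000e+00 -1.0000e+00  2.2056e+02]
 [ 0.0000e+00  0.0000e+00  0.0000e+00  1.0000e+00]] [ 0.3   0.12  1.66  0.    1.36 -1.36]
```

View pics/w1.png

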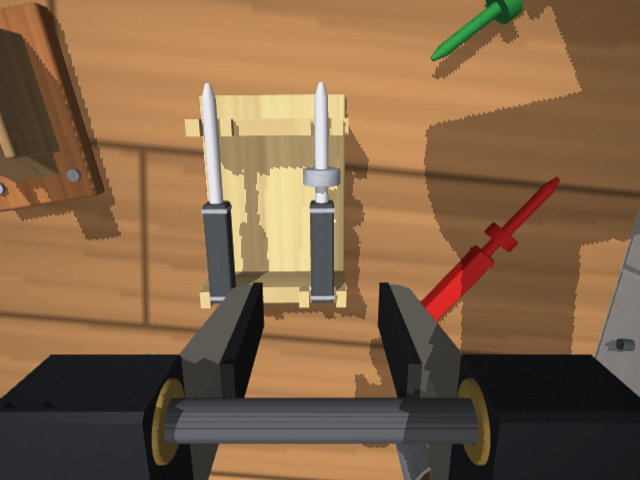

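The wrist view shows the gauge with its collar at (321,178), tip (320,83), and handle from (321,203) to (322,299). The plain rod is on the left at (212,190).

Run:
```python
from h import *
T=np.load("pics/w1T.npy");K,Tc=Tcam("wrist",T);d=np.load("pics/w1.npy");C=cloud(K,Tc,d)
for n,uv,z in [("tip",(320.5,84),55),("hfrontL",(310.5,206),64),("hfrontR",(333,206),64),("hendL",(311,296),64),("hendR",(333.5,296),64),("collarL",(303.5,177),55),("collarR",(340,177),55),("plain front",(217,206),64),("plain end",(223,296),64)]:
    print(n,ray_z(K,Tc,uv,z).round(1),C[int(uv[1]),int(uv[0])].round(1))
# handle top points
P=C.reshape(-1,3);m=(P[:,0]>462)&(P[:,0]<545)&(abs(P[:,1]-276)<25)&(P[:,2]>60)&(P[:,2]<72);q=P[m]
print(len(q),q[:,2].mean(), q[:,0].min(),q[:,0].max())
for x in range(465,540,15):
    s=q[abs(q[:,0]-x)<4]; print(x,s[:,1].min().round(1),s[:,1].max().round(1),np.median(s[:,2]).round(1)) if len(s) else None
```

```text
tip [[383.7 267.4  55. ]] [383.8 267.   56.5]
hfrontL [[469.5 268.1  64. ]] [469.9 267.7  62.5]
hfrontR [[468.  284.6  64. ]] [468.2 284.7  62.6]
hendL [[541.1 274.7  64. ]] [541.1 274.7  64. ]
hendR [[539.5 292.3  64. ]] [539.3 291.9  64.5]
collarL [[449.9 260.9  55. ]] [449.8 260.5  56. ]
collarR [[447.4 288.   55. ]] [453.5 290.9   6.7]
plain front [[476.  199.3  64. ]] [476.2 199.   62.9]
plain end [[547.6 205.9  64. ]] [548.  205.8  63.1]
2310 63.34784360766729 462.7937881220415 544.9499121336628
465 267.5 284.7 62.7
480 268.3 286.2 63.4
495 269.6 287.8 63.4
510 271.7 289.4 63.4
525 273.0 290.9 63.4
```

Run:
```python
from h import *
delta([498.3,278.9,53],toolR(yaw(185.5),[0,0,-1]))
```

```text
travel [-0.0149  0.0009  0.1676] turn [ 0.01 -0.01 -0.14]
```

{"method": "arm_command", "body": {"grip": [0.05, 0.05, 0.05, 0.05, 0.05, 0.05, 0.05, 0.05, 0.05, 0.05], "travel": [[-0.015, 0.001, 0.03], [-0.015, 0.001, 0.06], [-0.015, 0.001, 0.09], [-0.015, 0.001, 0.115], [-0.015, 0.001, 0.135], [-0.015, 0.001, 0.15], [-0.015, 0.001, 0.16], [-0.015, 0.001, 0.1675], [-0.015, 0.001, 0.1675], [-0.015, 0.001, 0.1675]], "turn": [[0, 0, -0.1], [0, 0, -0.1], [0, 0, -0.1], [0, 0, -0.1], [0, 0, -0.1], [0, 0, -0.1], [0, 0, -0.1], [0, 0, -0.1], [0, 0, -0.1], [0, 0, -0.1]]}}

```text
t: 2.3
position: [499.9, 278.1, 53.8]
tcp_rot: [0.001, -0.047, 0.999, 0.0]
force: [0.5, -0.9, 0.1]
width: 50.1
```

Run:
```python
from h import *
T=Ttool();p,d=get_image("wrist");print(T.round(3));cv2.imwrite("pics/w2.png",p[:,:,::-1]);np.save("pics/w2.npy",d);np.save("pics/w2T.npy",T)
```

```text
[[-9.96000e-01 -9.30000e-02  1.00000e-03  4.99890e+02]
 [-9.30000e-02  9.96000e-01  0.00000e+00  2.78065e+02]
 [-1.00000e-03  0.00000e+00 -1.00000e+00  5.38210e+01]
 [ 0.00000e+00  0.00000e+00  0.00000e+00  1.00000e+00]]
```

View pics/w2.png

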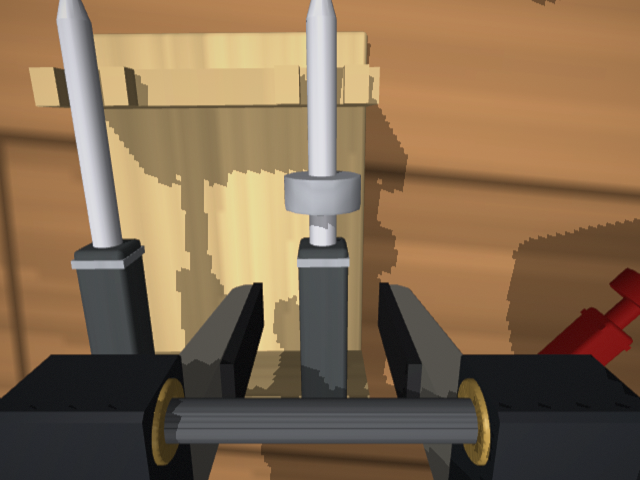

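The jaws straddle the handle, centred at u≈323, and the collar is at (322,190). Closing.

{"method": "arm_command", "body": {"grip": [0.0, 0.0, 0.0, 0.0, 0.0, 0.0, 0.0, 0.0], "travel": [[0, 0, 0], [0, 0, 0], [0, 0, 0], [0, 0, 0], [0, 0, 0], [0, 0, 0], [0, 0, 0], [0, 0, 0]], "turn": [[0, 0, 0], [0, 0, 0], [0, 0, 0], [0, 0, 0], [0, 0, 0], [0, 0, 0], [0, 0, 0], [0, 0, 0]], "squeeze": 50}}

```text
t: 3.15
position: [499.5, 277.9, 53.3]
tcp_rot: [0.0, -0.047, 0.999, 0.0]
force: [-0.2, 0.3, 1.1]
width: 17.5
```

{"method": "arm_command", "body": {"grip": [0, 0, 0, 0, 0, 0, 0, 0, 0, 0], "travel": [[0, 0, -0.01], [0, 0, -0.025], [0, 0, -0.05], [0, 0, -0.08], [0, 0, -0.11], [0, 0, -0.14], [0, 0, -0.17], [0, 0, -0.19], [0, 0, -0.2], [0, 0, -0.2]], "turn": [[0, 0, 0], [0, 0, 0], [0, 0, 0], [0, 0, 0], [0, 0, 0], [0, 0, 0], [0, 0, 0], [0, 0, 0], [0, 0, 0], [0, 0, 0]]}}

```text
t: 4.15
position: [500.1, 278.0, 255.3]
tcp_rot: [0.002, -0.047, 0.999, 0.0]
force: [0.0, 0.2, -2.1]
width: 17.3
```

Run:
```python
from h import *
T=Ttool();p,d=get_image("wrist");print(T.round(3),state()['width'],state()['force']);cv2.imwrite("pics/w3.png",p[:,:,::-1]);np.save("pics/w3.npy",d);np.save("pics/w3T.npy",T)
p,d=get_image("top");cv2.imwrite("pics/top3.png",p[220:345,185:350,::-1])
```

```text
[[-9.96000e-01 -9.30000e-02  3.00000e-03  5.00072e+02]
 [-9.30000e-02  9.96000e-01  1.00000e-03  2.78027e+02]
 [-3.00000e-03  1.00000e-03 -1.00000e+00  2.55254e+02]
 [ 0.00000e+00  0.00000e+00  0.00000e+00  1.00000e+00]] 17.503771272931758 [ 0.10119661 -1.00143452 -2.47361301]
```

View pics/w3.png

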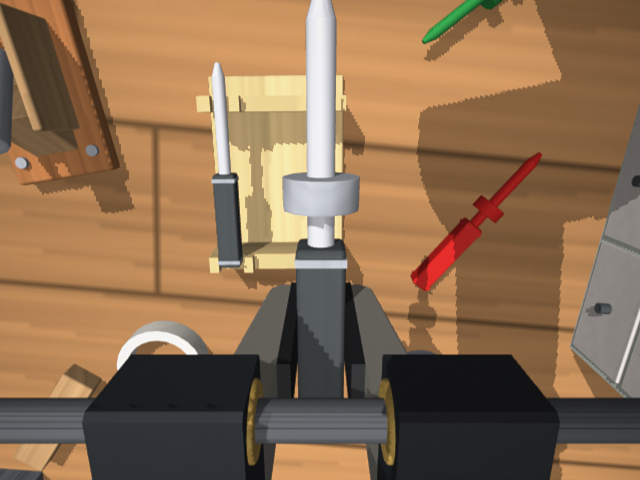

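Run:
```python
from h import *
K,Tc=Tcam("wrist",np.eye(4));d=np.load("pics/w3.npy");C=cloud(K,Tc,d)
# shaft rows
for v in [5,30,60,90,120,150,165]:
    r=C[v]; m=(abs(np.arange(640)-321)<22)&(abs(r[:,2])<25)
    q=r[m]; u=np.where(m)[0]
    if len(q): print(v,u.min(),u.max(),"x",q[:,0].mean().round(1),"y",q[:,1].min().round(2),q[:,1].max().round(2),"zmin",q[:,2].min().round(2))
for v in [175,180,185,190,195,200,205,210,225,235,250,270,300,330]:
    r=C[v]; m=(abs(np.arange(640)-321)<45)&(abs(r[:,2])<25); q=r[m];u=np.where(m)[0]
    if len(q): print(v,u.min(),u.max(),"x",q[:,0].mean().round(1),q[:,0].min().round(1),q[:,0].max().round(1),"y",q[:,1].min().round(2),q[:,1].max().round(2),"z",q[:,2].min().round(2),q[:,2].max().round(2))
```

```text
5 310 332 x 111.2 y -3.42 3.57 zmin -5.92
30 306 336 x 104.0 y -4.71 4.93 zmin -6.85
60 306 335 x 95.2 y -4.83 4.64 zmin -7.22
90 306 335 x 86.0 y -4.88 4.77 zmin -7.64
120 306 335 x 76.6 y -5.03 4.84 zmin -6.81
150 307 334 x 66.8 y -4.74 4.59 zmin -7.33
165 307 334 x 61.7 y -4.75 4.65 zmin -7.25
175 284 357 x 57.9 57.5 58.7 y -13.08 13.0 z -7.99 0.57
180 282 359 x 57.4 55.9 57.9 y -13.8 13.63 z -14.65 -0.66
185 283 359 x 55.9 54.1 56.5 y -12.88 13.77 z -16.18 -0.35
190 283 358 x 54.3 53.3 54.8 y -12.97 12.9 z -15.76 -6.36
195 283 358 x 52.6 51.5 53.2 y -13.08 12.93 z -15.85 -6.22
200 283 358 x 50.9 49.6 51.5 y -13.18 12.99 z -15.67 -5.57
205 283 358 x 49.2 47.7 50.0 y -13.27 13.2 z -16.14 -4.72
210 284 357 x 47.5 46.2 48.3 y -12.82 12.71 z -16.02 -6.27
225 307 334 x 40.5 39.6 41.0 y -4.96 4.89 z -7.34 -1.74
235 307 334 x 36.8 35.4 37.3 y -5.03 4.98 z -7.1 0.05
250 296 345 x 32.3 30.8 32.7 y -9.01 8.88 z -10.25 -3.96
270 296 345 x 25.2 24.8 25.6 y -8.81 8.75 z -11.06 -8.76
300 277 365 x 11.8 8.9 14.5 y -16.87 17.14 z -11.87 0.71
330 282 355 x 2.6 0.9 9.5 y -12.84 11.41 z -24.98 -8.68
```

View pics/top3.png

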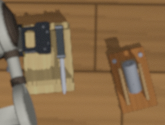

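The top view confirms only the plain rod remains in the rack. Next I'll fit the tube from the first top depth image to plan a close look at it.

Run:
```python
from h import *
from scipy.optimize import least_squares
d=np.load("pics/top0.npy");K,T=Tcam("top");C=cloud(K,T,d)
q=C[262:325,300:345].reshape(-1,3);q=q[(q[:,2]>70)&(q[:,2]<130)]
def res(p):
    y=p[2];a=np.array([np.cos(y)*np.cos(np.pi/6),np.sin(y)*np.cos(np.pi/6),.5])
    c=np.array([430,p[0],p[1]]);w=q-c;return np.linalg.norm(w-np.outer(w@a,a),axis=1)-16
r=least_squares(res,[25,85,.24],loss='soft_l1',f_scale=1.5);print(r.x,np.degrees(r.x[2]),np.sqrt(np.median(r.fun**2)),len(q))
y=r.x[2];a=np.array([np.cos(y)*np.cos(np.pi/6),np.sin(y)*np.cos(np.pi/6),.5]);c=np.array([430,r.x[0],r.x[1]])
t=(q-c)@a;g=abs(res(r.x))<3;print(np.percentile(t[g],[0,2,50,98,100]), "mouth by z=100:",c+a*(100-c[2])/a[2], "by extent",c+a*np.percentile(t[g],98))
```

```text
[25.85190529 80.7498511   0.23293151] 13.345992464717067 2.899370866221421 613
[-37.24074318 -34.59575024   4.65387856  38.28236161  39.74901779] mouth by z=100: [462.44179198  33.54832206 100.        ] by extent [462.25815079  33.50475544  99.89103191]
```

```bash
cat >> h.py <<'E'
def tubeR(psi):
    c,s=np.cos(np.radians(psi)),np.sin(np.radians(psi)); k=np.sqrt(.75)
    a=np.array([k*c,k*s,.5]); return a,toolR(-a,[.5*c,.5*s,-k])
E
python3 - <<'E'
from h import *
a,Rt=tubeR(13.3); print(Rt.round(2))
M=np.array([462.3,33.5,100])
pos=M+Rt@np.array([-57+20,60,-70]); print(pos,"lateral",Rt[:,1])
delta(pos,Rt)
E
```

```text
[[-0.84 -0.23  0.49]
 [-0.2   0.97  0.12]
 [-0.5  -0.   -0.87]]
[445.61926739  91.21046148 179.12177826] lateral [-2.30049737e-01  9.73178873e-01 -1.38777878e-17]
travel [ 0.0702 -0.1806  0.0733] turn [ -2.1  -30.04  -7.77]
```

{"method": "arm_command", "body": {"grip": [0, 0, 0, 0, 0, 0, 0, 0, 0, 0, 0], "travel": [[0.02, -0.03, 0], [0.03, -0.065, 0.005], [0.045, -0.1, 0.02], [0.06, -0.135, 0.035], [0.07, -0.165, 0.055], [0.07, -0.1805, 0.073], [0.07, -0.1805, 0.073], [0.07, -0.1805, 0.073], [0.07, -0.1805, 0.073], [0.07, -0.1805, 0.073], [0.07, -0.1805, 0.073]], "turn": [[-0.3, -5, -1.3], [-0.7, -10, -2.6], [-1, -15, -3.9], [-1.4, -20, -5.2], [-1.8, -25, -6.5], [-2.1, -30, -7.8], [-2.1, -30, -7.8], [-2.1, -30, -7.8], [-2.1, -30, -7.8], [-2.1, -30, -7.8], [-2.1, -30, -7.8]]}}

```text
t: 5.35
position: [447.4, 92.3, 181.6]
tcp_rot: [0.258, -0.113, 0.959, 0.03]
force: [-0.1, 0.2, -1.6]
width: 17.8
```

Run:
```python
from h import *
s=state();T=Ttool();p,d=get_image("wrist");print(T.round(3),s['joints'].round(2),s['joint_velocities'].round(3));cv2.imwrite("pics/w4.png",p[:,:,::-1]);np.save("pics/w4.npy",d);np.save("pics/w4T.npy",T)
```

```text
[[-8.41000e-01 -2.32000e-01  4.88000e-01  4.47450e+02]
 [-2.01000e-01  9.73000e-01  1.16000e-01  9.22810e+01]
 [-5.02000e-01 -1.00000e-03 -8.65000e-01  1.81578e+02]
 [ 0.00000e+00  0.00000e+00  0.00000e+00  1.00000e+00]] [-0.22 -0.58  2.4   0.29  0.86 -2.16] [-0.006 -0.004  0.015  0.002 -0.001 -0.005]
```

View pics/w4.png

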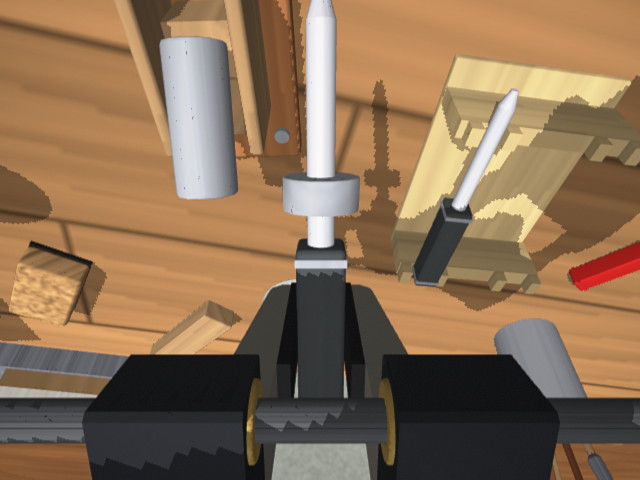

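The tube shows at (200,120), with its mouth edge near row 193, beside the held rod. I'll fit tube and rod in the tool frame with the same camera.

```bash
cat > fit.py <<'E'
from h import *
from scipy.optimize import least_squares
def fitcyl(q,r,x0,yz):
    def res(p):
        a=np.array([1,p[2],p[3]]);a/=np.linalg.norm(a);w=q-np.array([x0,p[0],p[1]]);return np.linalg.norm(w-np.outer(w@a,a),axis=1)-r
    s=least_squares(res,[yz[0],yz[1],0,0],loss='soft_l1',f_scale=.7)
    return s.x,np.median(abs(s.fun)),s.fun
E
python3 - <<'E'
from fit import *
K,Tc=Tcam("wrist",np.eye(4));C=cloud(K,Tc,np.load("pics/w4.npy"))
# rod
v,u=np.mgrid[:480,:640]
m=(abs(u-321)<12)&(v>30)&(v<168); q=C[m]; q=q[abs(q[:,2])<20]
p,e,_=fitcyl(q,5,85,(0,-2));print("rod y,z@85",p,e,len(q))
m=(u>165)&(u<235)&(v>45)&(v<190);q=C[m]
print(np.percentile(q,[5,50,95],axis=0).round(1))
q=q[(q[:,2]>30)&(q[:,2]<95)]
p,e,f=fitcyl(q,16,70,(-60,75));print("tube y,z@70",p,e,len(q),"angles deg",np.degrees(p[2:]))
# ends along axis per column
for uu in range(185,232,6):
    r=C[:,uu]; g=(abs(r[:,1]-p[0])<17)&(r[:,2]<95)&(r[:,2]>40)
    x=r[g][:,0]; print(uu,x.min().round(1),x.max().round(1),np.where(g)[0].max(), r[g][x.argmin()].round(1))
E
```

```text
rod y,z@85 [-0.08384952 -1.11240953  0.00205456  0.0012193 ] 0.4014140001434505 3133
[[ 45.2 -75.2  56.4]
 [ 77.5 -57.2  59.3]
 [106.8 -45.9  89.8]]
tube y,z@70 [-6.10504874e+01  7.30177508e+01 -1.59598859e-02  8.46923888e-04] 0.4058230757811767 9617 angles deg [-0.9144341   0.04852516]
185 39.4 131.2 197 [ 39.4 -68.1  59. ]
191 39.2 131.9 198 [ 39.2 -64.6  57.2]
197 39.0 131.6 198 [ 39.  -61.8  57.9]
203 39.1 132.3 198 [ 39.1 -58.7  57.5]
209 38.9 132.3 198 [ 38.9 -56.   58.5]
215 39.3 131.4 197 [ 39.3 -53.1  59.4]
221 39.5 131.7 196 [ 39.5 -50.5  60.9]
227 39.6 123.6 195 [ 39.6 -47.9  63.4]
```

Run:
```python
from h import *
T=np.load("pics/w4T.npy")
Rs=T[:3,:3]@R.from_rotvec([0,0,-1.03],degrees=True).as_matrix()
seat=(T@np.array([-18.6,-59.4,74.1,1]))[:3]
np.savez("tgt.npz",Rs=Rs,seat=seat); print(seat, -Rs[:,0], np.degrees(np.arctan2(-Rs[1,0],-Rs[0,0])),np.degrees(np.arcsin(-Rs[2,0])))
print(Ttool()[:3,3])
delta(seat-80*Rs[:,0],Rs)
```

```text
[513.06621267  46.85084348 126.84532573] [0.83698308 0.21868831 0.50163208] 14.642977320886809 30.10803611816592
[447.18129992  92.2119064  181.18865655]
travel [-0.0991 -0.0579  0.0739] turn [ 0.01 -0.02 -1.05]
```

{"method": "arm_command", "body": {"grip": [0, 0, 0, 0, 0, 0, 0, 0, 0, 0, 0, 0, 0, 0, 0, 0], "travel": [[-0.02, 0, 0], [-0.045, -0.01, 0], [-0.07, -0.025, 0], [-0.09, -0.04, 0], [-0.099, -0.055, 0.01], [-0.099, -0.058, 0.03], [-0.099, -0.058, 0.045], [-0.099, -0.058, 0.06], [-0.099, -0.058, 0.07], [-0.099, -0.058, 0.074], [-0.099, -0.058, 0.074], [-0.099, -0.058, 0.074], [-0.099, -0.058, 0.074], [-0.099, -0.058, 0.074], [-0.099, -0.058, 0.074], [-0.099, -0.058, 0.074]], "turn": [[0, 0, 0], [0, 0, -0.5], [0, 0, -1], [0, 0, -1], [0, 0, -1], [0, 0, -1], [0, 0, -1], [0, 0, -1], [0, 0, -1], [0, 0, -1], [0, 0, -1], [0, 0, -1], [0, 0, -1], [0, 0, -1], [0, 0, -1], [0, 0, -1]]}}

```text
t: 7.0
position: [579.3, 63.4, 165.8]
tcp_rot: [0.258, -0.12, 0.958, 0.028]
force: [-0.2, -0.2, -1.7]
width: 17.5
```

Run:
```python
from h import *
t=np.load("tgt.npz");s=state();print(s['position'],s['force'],s['joints'].round(2))
delta(t['seat']-80*t['Rs'][:,0],t['Rs'])
T=Ttool();p,d=get_image("wrist");cv2.imwrite("pics/w5.png",p[:,:,::-1]);np.save("pics/w5.npy",d);np.save("pics/w5T.npy",T)
p,d=get_image("side");cv2.imwrite("pics/s5.png",cv2.resize(p[190:320,220:380,::-1],(800,650))[:600])
```

```text
[579.29952208  63.39806873 165.84495352] [-0.15189462 -0.17284493 -1.72614477] [-0.22 -0.11  2.09  0.34  0.71 -2.25]
travel [-0.0014  0.0007 -0.0005] turn [-0.03 -0.05 -0.14]
```

View pics/w5.png

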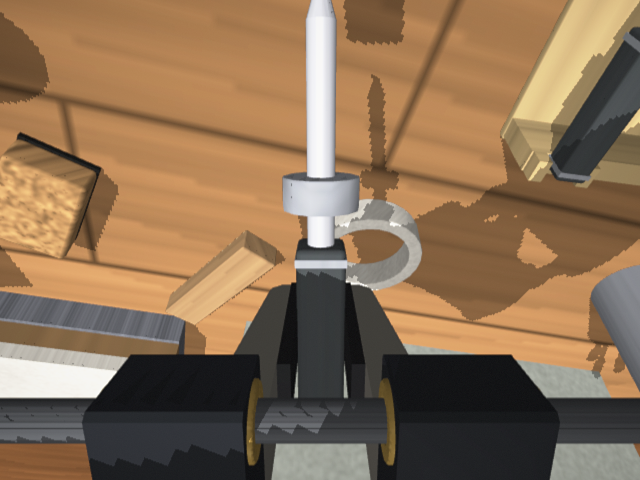

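View pics/s5.png

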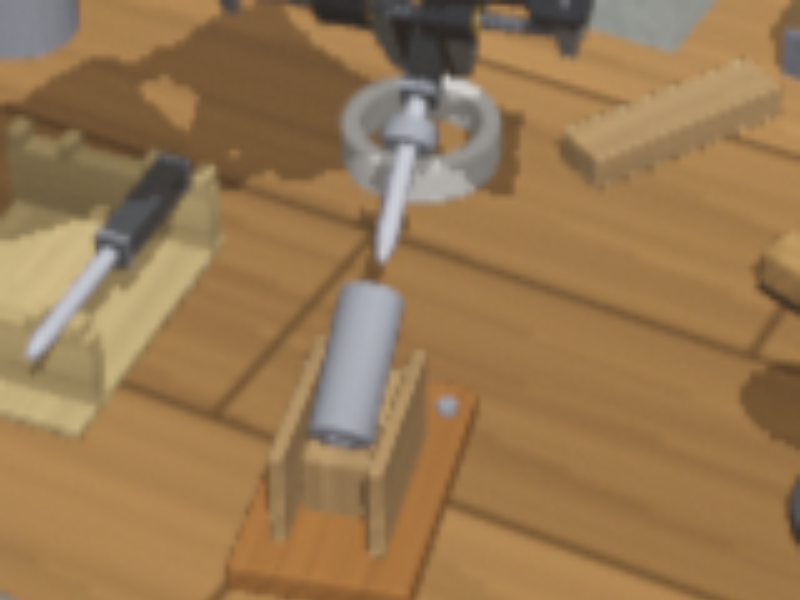

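The side view shows the rod lined up with the tube mouth, with the tip about 20 mm out. I'll enter slowly and check the force.

{"method": "arm_command", "body": {"grip": [0, 0, 0, 0, 0, 0, 0, 0, 0, 0, 0], "travel": [[0, 0.0006, -0.0004], [0.005, 0.0006, -0.0004], [0.01, 0.0006, -0.0004], [0.015, 0.0006, -0.0004], [0.02, 0.0006, -0.0004], [0.025, 0.0006, -0.0004], [0.03, 0.0006, -0.0004], [0.035, 0.0006, -0.0004], [0.04, 0.0006, -0.0004], [0.04, 0.0006, -0.0004], [0.04, 0.0006, -0.0004]], "turn": [[0, 0, -0.1], [0, 0, -0.1], [0, 0, -0.1], [0, 0, -0.1], [0, 0, -0.1], [0, 0, -0.1], [0, 0, -0.1], [0, 0, -0.1], [0, 0, -0.1], [0, 0, -0.1], [0, 0, -0.1]]}}

```text
t: 8.2
position: [545.4, 55.3, 146.0]
tcp_rot: [0.258, -0.121, 0.958, 0.028]
force: [0.2, 0.2, -2.3]
width: 17.8
```

Run:
```python
from h import *
t=np.load("tgt.npz");s=state();print(s['position'],s['force'],s['wrist_torque'].round(2),s['joints'].round(2))
delta(t['seat'],t['Rs'])
T=Ttool();p,d=get_image("wrist");cv2.imwrite("pics/w6.png",p[:,:,::-1]);np.save("pics/w6.npy",d);np.save("pics/w6T.npy",T)
p,d=get_image("side");cv2.imwrite("pics/s6.png",cv2.resize(p[190:320,220:380,::-1],(800,650))[:600])
```

```text
[545.42822538  55.27564706 146.01936077] [ 0.20077074  0.21943445 -2.29013734] [-0.06  0.34 -0.01] [-0.26 -0.18  2.2   0.38  0.69 -2.32]
travel [ 0.0385 -0.     -0.0002] turn [-0.03 -0.05 -0.05]
```

View pics/w6.png

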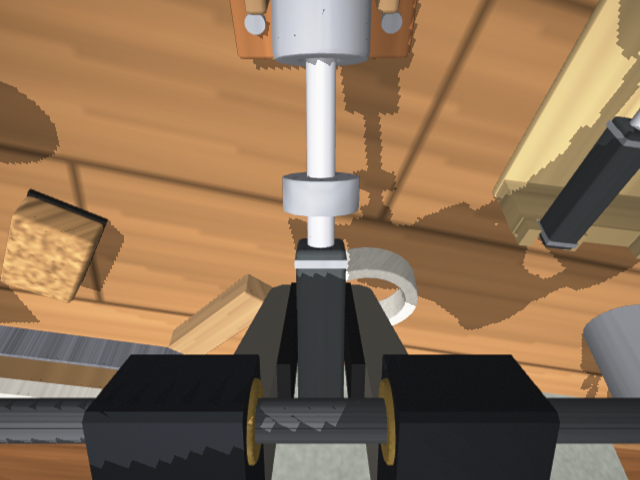

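View pics/s6.png

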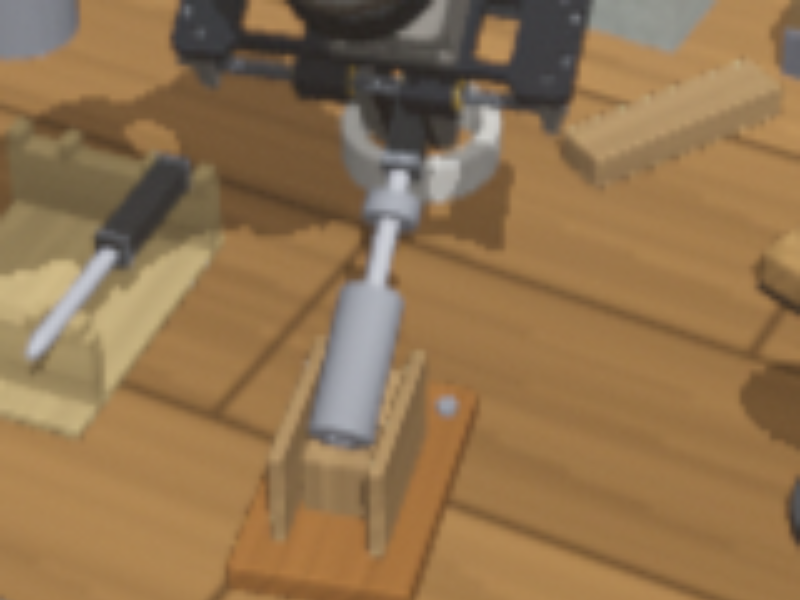

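The rod is in the bore, the mouth edge is at (321,60), and there is no extra force. Continuing to the stop.

{"method": "arm_command", "body": {"grip": [0, 0, 0, 0, 0, 0, 0, 0, 0, 0, 0, 0, 0], "travel": [[0.006, 0, 0], [0.012, 0, 0], [0.018, 0, 0], [0.023, 0, 0], [0.028, 0, 0], [0.032, 0, 0], [0.035, 0, 0], [0.037, 0, 0], [0.0385, 0, 0], [0.0395, 0, 0], [0.0395, 0, 0], [0.0395, 0, 0], [0.0395, 0, 0]], "turn": [[0, 0, 0], [0, 0, 0], [0, 0, 0], [0, 0, 0], [0, 0, 0], [0, 0, 0], [0, 0, 0], [0, 0, 0], [0, 0, 0], [0, 0, 0], [0, 0, 0], [0, 0, 0], [0, 0, 0]]}}

```text
t: 9.6
position: [513.8, 46.7, 127.7]
tcp_rot: [0.26, -0.121, 0.958, 0.028]
force: [4.5, 3.1, -0.6]
width: 17.6
```

Run:
```python
from h import *
t=np.load("tgt.npz");s=state();print(s['position'],s['force'],s['wrist_torque'].round(2),(t['Rs'].T@s['force']).round(2))
delta(t['seat'],t['Rs'])
T=Ttool();p,d=get_image("wrist");cv2.imwrite("pics/w7.png",p[:,:,::-1]);np.save("pics/w7.npy",d);np.save("pics/w7T.npy",T)
```

```text
[513.77909043  46.73083616 127.68175978] [ 4.51092556  3.05159466 -0.62408334] [ 0.44 -0.44  0.13] [-4.13  1.85  3.1 ]
travel [0.001  0.0003 0.0004] turn [-0.07  0.14 -0.07]
```

View pics/w7.png

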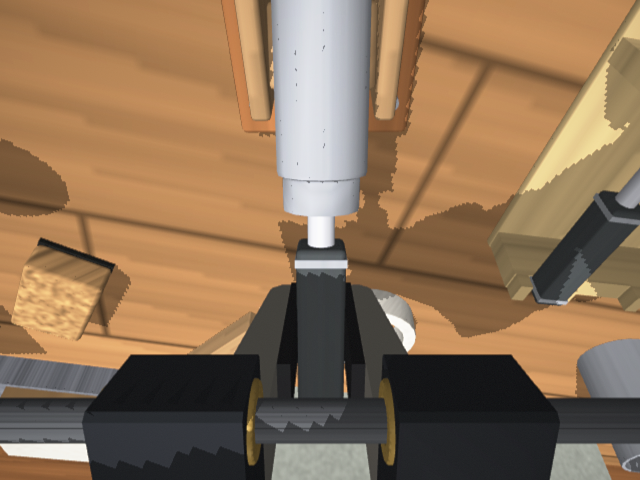

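The collar (320,197) appears seated against the mouth edge (321,180), with about 4 N of push-back. A small extra push will confirm the stop.

{"method": "arm_command", "body": {"grip": [0, 0, 0, 0, 0], "travel": [[0.001, 0, 0], [0.002, 0, 0], [0.0025, 0, 0], [0.0025, 0, 0], [0.0025, 0, 0]], "turn": [[0, 0, 0], [0, 0, 0], [0, 0, 0], [0, 0, 0], [0, 0, 0]]}}

```text
t: 10.15
position: [513.5, 46.2, 128.3]
tcp_rot: [0.262, -0.12, 0.957, 0.027]
force: [9.8, 6.6, -1.1]
width: 17.6
```

Run:
```python
from h import *
t=np.load("tgt.npz");s=state();print(s['position'],s['force'],s['wrist_torque'].round(2),(t['Rs'].T@s['force']).round(2))
delta(t['seat'],t['Rs'])
T=Ttool();p,d=get_image("wrist");cv2.imwrite("pics/w8.png",cv2.resize(p[130:270,240:400,::-1],(640,560)));np.save("pics/w8.npy",d)
K,Tc=Tcam("wrist",np.eye(4));C=cloud(K,Tc,d)
for v in range(166,192,2): print(v,C[v,321].round(1))
```

```text
[513.52028279  46.17034086 128.30793967] [ 9.83392119  6.64473905 -1.13514529] [ 1.1  -1.41  0.23] [-9.11  4.02  6.55]
travel [0.001  0.0008 0.0011] turn [-0.14  0.41 -0.12]
166 [ 63.    0.  -17.5]
168 [ 62.3   0.  -16.3]
170 [ 61.6   0.  -16.3]
172 [ 61.1   0.  -16.8]
174 [ 60.5   0.  -17.1]
176 [ 59.8   0.  -16.5]
178 [ 59.1   0.  -16.6]
180 [ 58.5   0.  -16.6]
182 [ 57.5   0.  -13.9]
184 [ 57.    0.  -15.2]
186 [ 56.4   0.  -15.3]
188 [ 55.6   0.  -14.4]
190 [ 54.8   0.  -13.7]
```

View pics/w8.png

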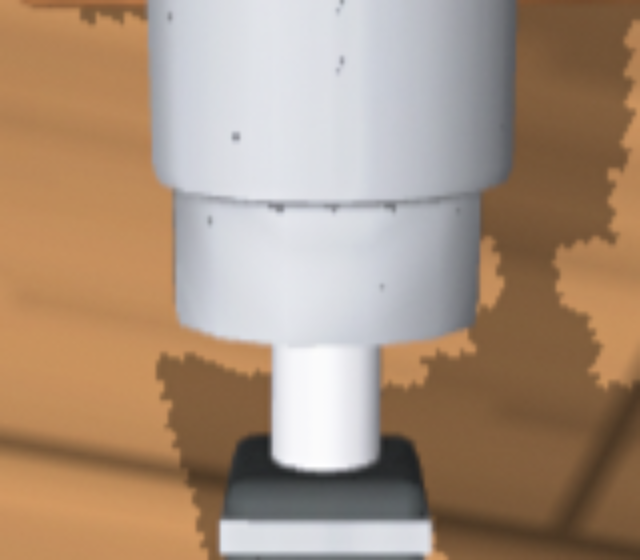

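Seated: extra push moves nothing and the axial force is 9 N. I'll draw it out along the tube axis.

{"method": "arm_command", "body": {"grip": [0, 0, 0, 0, 0, 0, 0, 0, 0, 0, 0, 0, 0], "travel": [[-0.003, 0, 0], [-0.01, 0, 0], [-0.02, 0, 0], [-0.03, 0, 0], [-0.04, 0, 0], [-0.05, 0, 0], [-0.06, 0, 0], [-0.07, 0, 0], [-0.08, 0, 0], [-0.09, 0, 0], [-0.1, 0, 0], [-0.1, 0, 0], [-0.1, 0, 0]], "turn": [[0, 0, 0], [0, 0, 0], [0, 0, 0], [0, 0, 0], [0, 0, 0], [0, 0, 0], [0, 0, 0], [0, 0, 0], [0, 0, 0], [0, 0, 0], [0, 0, 0], [0, 0, 0], [0, 0, 0]]}}

```text
t: 11.5
position: [594.0, 68.1, 174.9]
tcp_rot: [0.258, -0.121, 0.958, 0.028]
force: [-0.2, 0.4, -1.4]
width: 17.6
```

Run:
```python
from h import *
t=np.load("tgt.npz");s=state();print(s['position'],s['force'],s['joints'].round(2))
T=Ttool();p,d=get_image("wrist");cv2.imwrite("pics/w9.png",p[:,:,::-1]);np.save("pics/w9.npy",d);np.save("pics/w9T.npy",T)
p,d=get_image("side");cv2.imwrite("pics/s9.png",p[:,:,::-1]);np.save("pics/s9.npy",d)
p,d=get_image("top");cv2.imwrite("pics/t9.png",p[:,:,::-1]);np.save("pics/t9.npy",d)
delta([590,63,250],toolR(-yaw(15),[0,0,-1]))
from fit import *
K,Tc=Tcam("wrist",np.eye(4));C=cloud(K,Tc,np.load("pics/w9.npy"))
v,u=np.mgrid[:480,:640]
m=(abs(u-321)<12)&(v>30)&(v<168); q=C[m]; q=q[abs(q[:,2])<20]
print("rod",fitcyl(q,5,85,(0,-2))[:2])
# lens in side
K,Ts=Tcam("side");C=cloud(K,Ts,np.load("pics/s9.npy"))
q=C.reshape(-1,3);m=(q[:,2]>70)&(q[:,2]<175)&(abs(q[:,0]-514)<40)&(abs(q[:,1]+215)<60);q=q[m];c=q[:,:2].mean(0)
w,V=np.linalg.eigh(np.cov((q[:,:2]-c).T));print(len(q),q.min(0),q.max(0),c,V[:,0],np.sqrt(w))
```

```text
[593.95746383  68.09916345 174.86483981] [-0.18326     0.44773411 -1.4309164 ] [-0.2  -0.08  2.04  0.32  0.72 -2.22]
travel [-0.0339 -0.0047 -0.0677] turn [-0.69 29.98 -0.57]
rod (array([-9.27138441e-02, -1.07183960e+00,  2.81947248e-03, -5.49126718e-04]), np.float64(0.3831660468756892))
985 [ 497.01448907 -260.56833082   70.29506085] [ 534.45222326 -174.49743302  170.55266219] [ 515.46480217 -217.8320938 ] [-0.94253069 -0.3341196 ] [ 2.27757373 22.67349458]
```

View pics/s9.png

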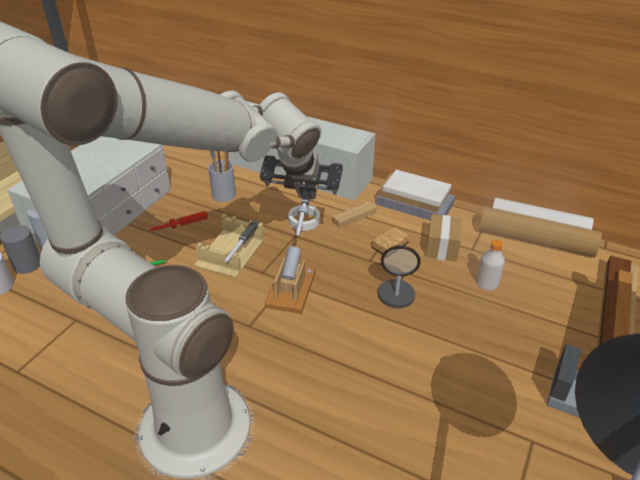

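View pics/w9.png

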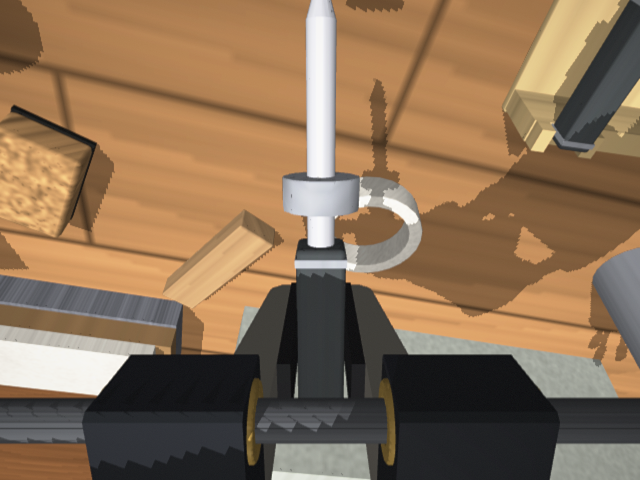

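The rod is fully out, still held and still aligned. Leveling and lifting next.

{"method": "arm_command", "body": {"grip": [0, 0, 0, 0, 0, 0, 0, 0], "travel": [[-0.015, 0, -0.015], [-0.03, -0.003, -0.03], [-0.034, -0.005, -0.05], [-0.034, -0.005, -0.068], [-0.034, -0.005, -0.068], [-0.034, -0.005, -0.068], [-0.034, -0.005, -0.068], [-0.034, -0.005, -0.068]], "turn": [[0, 5, 0], [0, 12, 0], [-0.3, 20, -0.3], [-0.5, 26, -0.5], [-0.7, 30, -0.6], [-0.7, 30, -0.6], [-0.7, 30, -0.6], [-0.7, 30, -0.6]]}}

```text
t: 12.45
position: [589.7, 62.7, 250.0]
tcp_rot: [0.0, -0.131, 0.991, 0.0]
force: [-0.5, 1.0, -2.3]
width: 17.6
```

Run:
```python
from h import *
print(Ttool()[:3,3],state()['joints'].round(2))
delta([517,-342,250],toolR(yaw(109.5),[0,0,-1]))
```

```text
[589.69497692  62.69184724 250.00978329] [-0.1   0.19  1.52  0.    1.43 -1.93]
travel [ 1.751e-01 -3.720e-01 -1.000e-04] turn [2.000e-02 1.000e-02 8.552e+01]
```

{"method": "arm_command", "body": {"grip": [0, 0, 0, 0, 0, 0, 0, 0, 0, 0, 0, 0, 0, 0, 0, 0, 0, 0], "travel": [[0.006, -0.012, 0], [0.018, -0.038, 0], [0.032, -0.068, 0], [0.047, -0.1, 0], [0.062, -0.132, 0], [0.077, -0.164, 0], [0.092, -0.196, 0], [0.107, -0.228, 0], [0.122, -0.26, 0], [0.137, -0.292, 0], [0.15, -0.32, 0], [0.161, -0.343, 0], [0.169, -0.36, 0], [0.175, -0.372, 0], [0.175, -0.372, 0], [0.175, -0.372, 0], [0.175, -0.372, 0], [0.175, -0.372, 0]], "turn": [[0, 0, 3], [0, 0, 9], [0, 0, 16], [0, 0, 23], [0, 0, 30], [0, 0, 37.5], [0, 0, 45], [0, 0, 52.5], [0, 0, 60], [0, 0, 67], [0, 0, 73], [0, 0, 78.5], [0, 0, 82.5], [0, 0, 85.5], [0, 0, 85.5], [0, 0, 85.5], [0, 0, 85.5], [0, 0, 85.5]]}}

```text
t: 14.25
position: [518.1, -341.2, 251.1]
tcp_rot: [0.0, 0.576, 0.817, 0.0]
force: [0.2, 0.4, -1.8]
width: 17.5
```

Run:
```python
from h import *
s=state();print(s['position'],s['joints'].round(2))
T=Ttool();print(T.round(3));p,d=get_image("wrist");cv2.imwrite("pics/w10.png",p[:,:,::-1]);np.save("pics/w10.npy",d);np.save("pics/w10T.npy",T)
K,Tc=Tcam("wrist",T);C=cloud(K,Tc,d)
q=C.reshape(-1,3);m=(q[:,2]>50)&(q[:,2]<175)&(abs(q[:,0]-514)<40)&(abs(q[:,1]+217)<60);q=q[m];print(len(q),q.min(0),q.max(0))
for a in range(-50,51,10):
    n=np.array([.9425,.334,0]);t=np.array([-.334,.9425,0]);w=q-np.array([515.5,-217.8,0]);k=abs(w@t-a)<4
    if k.any(): print(a,(w[k]@n).min().round(1),(w[k]@n).max().round(1),q[k][:,2].max().round(1))
```

```text
[ 518.13863319 -341.18580769  251.0593766 ] [-0.78  0.26  1.44  0.    1.44 -1.12]
[[-3.35000e-01  9.42000e-01  1.00000e-03  5.18139e+02]
 [ 9.42000e-01  3.35000e-01 -0.00000e+00 -3.41186e+02]
 [-1.00000e-03  1.00000e-03 -1.00000e+00  2.51059e+02]
 [ 0.00000e+00  0.00000e+00  0.00000e+00  1.00000e+00]]
3778 [ 503.61417231 -259.07597378   50.04865675] [ 535.16983649 -185.97670646  167.5756599 ]
-40 -0.7 6.8 147.2
-30 -0.7 7.2 156.8
-20 -0.8 7.3 162.5
-10 -0.9 7.2 166.0
0 -1.7 7.3 167.6
10 -0.9 6.8 166.6
20 -0.9 6.6 163.7
30 -0.8 1.0 128.9
```

View pics/w10.png

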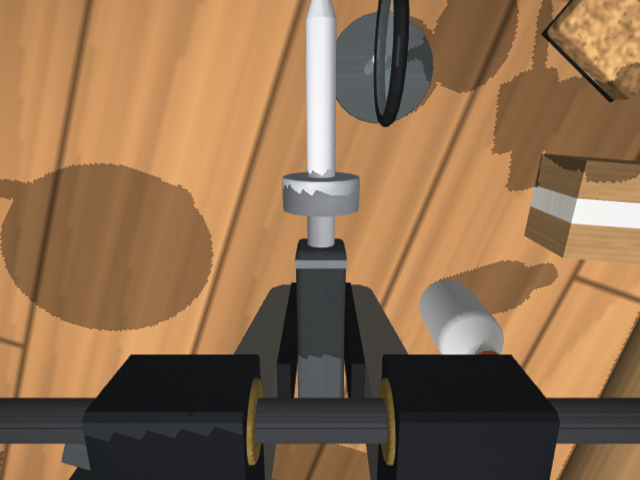

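The lens is seen edge-on at (393,60), right of the rod, and the glue bottle at (465,315) is well clear. Now straight down to reading height.

Run:
```python
from h import *
delta([519.6,-339.2,119],toolR(yaw(109.5),[0,0,-1]))
```

```text
travel [0.0016 0.0019 0.1321] turn [0.04 0.04 0.09]
```

{"method": "arm_command", "body": {"grip": [0, 0, 0, 0, 0, 0, 0, 0, 0, 0, 0, 0, 0], "travel": [[0.0015, 0.002, 0.01], [0.0015, 0.002, 0.025], [0.0015, 0.002, 0.042], [0.0015, 0.002, 0.06], [0.0015, 0.002, 0.078], [0.0015, 0.002, 0.095], [0.0015, 0.002, 0.11], [0.0015, 0.002, 0.122], [0.0015, 0.002, 0.129], [0.0015, 0.002, 0.132], [0.0015, 0.002, 0.132], [0.0015, 0.002, 0.132], [0.0015, 0.002, 0.132]], "turn": [[0, 0, 0], [0, 0, 0], [0, 0, 0], [0, 0, 0], [0, 0, 0], [0, 0, 0], [0, 0, 0], [0, 0, 0], [0, 0, 0], [0, 0, 0], [0, 0, 0], [0, 0, 0], [0, 0, 0]]}}

```text
t: 15.6
position: [520.0, -340.4, 119.9]
tcp_rot: [0.001, 0.577, 0.817, -0.0]
force: [-0.8, 0.2, -1.7]
width: 17.6
```

Run:
```python
from h import *
from fit import *
s=state();print(s['position'],s['force'],s['joint_velocities'].round(3),s['width'])
T=Ttool();p,d=get_image("wrist");cv2.imwrite("pics/w11.png",p[:,:,::-1])
K,Tc=Tcam("wrist",T);C=cloud(K,Tc,d)
K,Tl=Tcam("wrist",np.eye(4));Cl=cloud(K,Tl,d)
v,u=np.mgrid[:480,:640]
m=(abs(u-321)<12)&(v>30)&(v<168); q=Cl[m]; q=q[abs(q[:,2])<20]
f=fitcyl(q,5,85,(0,-2))[0];print("rod",f, "level deg",90-np.degrees(np.arccos((T[:3,:3]@np.array([1,f[2],f[3]]))[2])))
print("tip",(T@np.array([117.3,f[0]+32*f[2],f[1]+32*f[3],1]))[:3])
q=C.reshape(-1,3);m=(q[:,2]>50)&(q[:,2]<180)&(abs(q[:,0]-518)<40)&(abs(q[:,1]+215)<60)
n=np.array([.9425,.334,0]);t=np.array([-.334,.9425,0]);w=q-np.array([518,-215.3,0]);m&=abs(w@n)<12
q=q[m];w=w[m];print(len(q),(w@n).min(),(w@n).max(),(w@t).min(),(w@t).max(),q[:,2].max())
p,d=get_image("side");cv2.imwrite("pics/s11.png",cv2.resize(p[170:330,330:540,::-1],(788,600)))
p,d=get_image("top");cv2.imwrite("pics/t11.png",p[:,:,::-1])
```

```text
[ 519.98046513 -340.37582723  119.91439498] [-0.77767234  0.20217758 -1.73985899] [ 0.001 -0.     0.002  0.     0.002  0.001] 17.552546473301888
rod [ 3.98505117e-01 -1.14578941e+00 -5.98734217e-05  1.05077443e-03] level deg -0.18210205036456273
tip [ 481.13936994 -229.69019833  120.77757144]
10198 -5.1374234166079304 4.327886448708955 -46.388799826501085 5.010647104149494 164.8516962318027
```

View pics/w11.png

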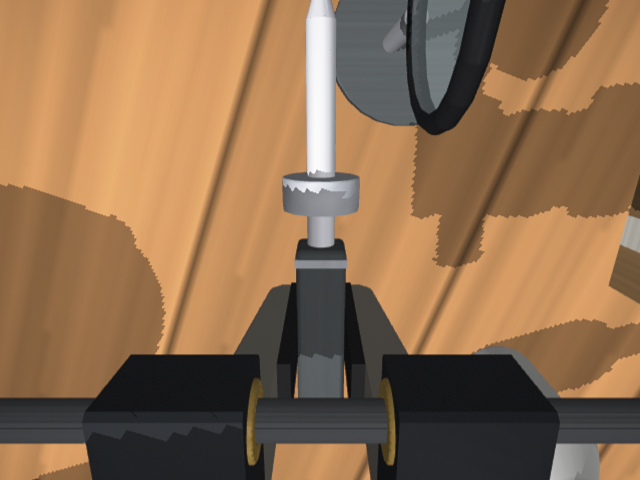

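View pics/s11.png

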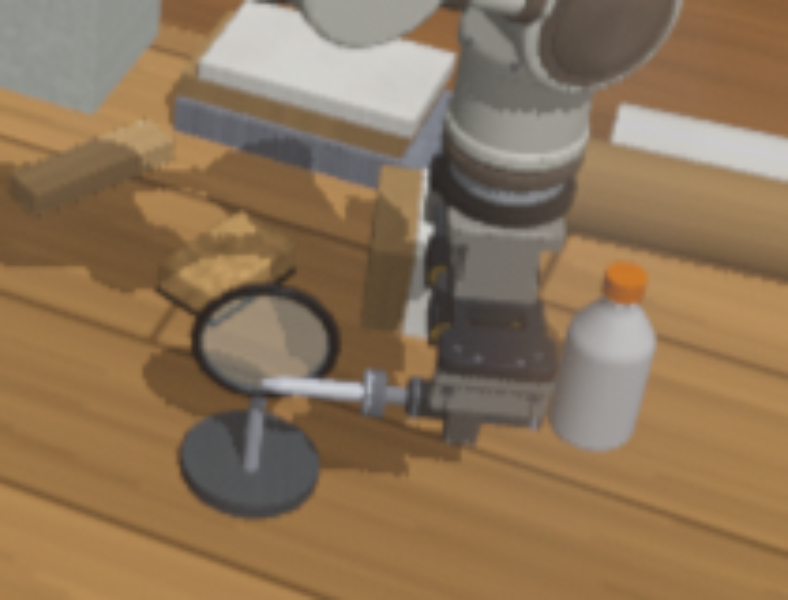

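View pics/t11.png

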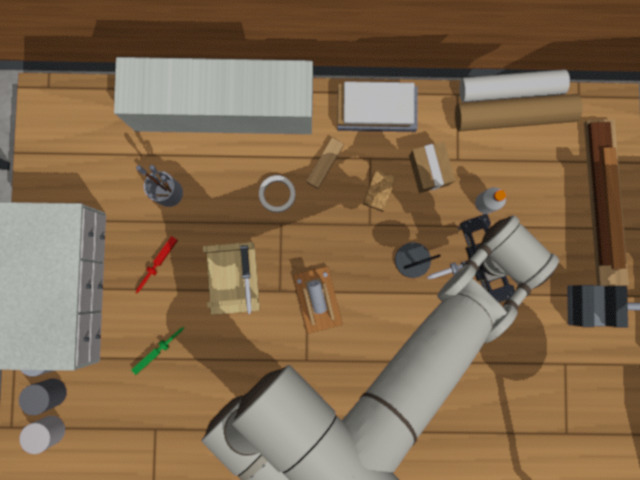

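The tip is within about 2 mm of the reading point, the rod is level to 0.2°, the arm is at rest, and nothing else has moved. Handing in.

Run:
```python
from station import arm,state
print(state()['joint_velocities'].round(3));print(arm.sign_off())
```

```text
[ 0.001  0.003  0.003 -0.001 -0.     0.002]
the job is handed in; nothing more can be done
None
```

I handed the job in at about 15.8 s, with the gripper still holding the gauge rod at the lens.

- **Insertion:** I took the collared rod from the rack's left slot and slid it into the tube until the collar stopped. Extra push produced no advance, and the axial force rose to about 9 N.
- **Withdrawal:** I drew it straight out along the tube, and the rod hadn't moved in the gripper.
- **At the lens:** The tip measured about (481, -230, 121) mm, roughly 2 mm from my estimate of the reading point. The rod was 0.2° off level, at rest and about 35 mm clear of the lens face.
- **Other things:** In the final pictures the plain rod and the other things on the bench look as they did at the start.

**Disagreement between checks:** The side and wrist cameras put the lens about 3 mm apart along its axis. I used the wrist value, and the gap is well inside the 20 mm tolerance. No check failed, and sign-off gave no verdict.

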